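# Hold the measuring head flush on the tilted touch display

## Task

The touch display is waiting for a colour measurement. Lift the measuring head off its charging pad, lean it over to the slope of the display and hold it flat against the glass, centred on the white square, with a light, steady push so that no light creeps in under its foam ring. Finish while still gripping it and holding it there; touch the display with nothing but the head, and do not shift the display or its tilt, nor the things lying about.

Things in the scene. Friction and masses are not known exactly. Their poses are not given: they have to be found in the camera images.
- puck_center (a point): Centre of the measuring head (cordless display colour meter), loose: an upright dark block, 70 mm long (x), 40 mm wide (y), 46 mm high (z, out of its top); this point is 23 mm above the underside. It stands on its charging pad, turned up to about 60 degrees either way. Flat sides, straight from the underside to 40 mm up; grip across the 40 mm (y).
- screen_center (a point): Middle of the display's glass and of the white square (100 x 100 mm) shown on it. z points straight out of the glass, y along its width, x up the slope. The display is a flat dark slab, 190 (x) by 300 (y) by 14 mm, glass flat to the edges, leaning back so that the glass lies 17 to 36 degrees from level, turned roughly towards the robot's right.
- screen_top (a point): Middle of the upper edge of the display's glass (95 mm up the slope from the middle).
- screen: The display slab as a whole, on a fixed stand; origin on its hinge, 34 mm behind the middle of the glass (along -z), axes as screen_center. The hinge runs level along y and is stiff: it stays put under pushes near the middle and turns only above some 2.5 N m.
- puck: The measuring head as a whole, 0.13 to 0.21 kg; origin at the centre of its flat underside, axes as puck_center. The underside is the measuring face: a rubber foam ring, 70 x 40 mm outside, round a small lens.
- pad: The flat grey charging pad on the table on which the head stands, 110 x 85 mm, 8 mm high, fixed. Origin at the centre of its underside.
- mouse: Bystander: dark cordless mouse on the table, 103 x 58 mm, 35 mm high. Origin under its centre.
- mug: Bystander: white mug, 92 mm high, 80 mm across. Origin under its centre.
- meter: Bystander: dark hand-held multimeter lying on its back, 135 x 72 mm, 42 mm high. Origin under its centre.
- driver: Bystander: screwdriver lying on the table.
Things that resemble listed ones, but are neither listed nor needed, are in the scene too. There is more than one size of the pad; the one meant has the size given above.

How it is judged:
On the way:
1. the measuring head is lifted clear of its pad in the gripper (z of puck_center in the frame of pad above 0.06 m and contact force between the fingers and puck above 1 N and contact force between puck and screen below 0.1 N), for 0.2 s.
At the end, for the whole second after the job is handed in: Head still gripped and at rest, its underside flat on the glass (within 2 degrees; centre gap under 1.5 mm), its centre within 15 mm of the white square's middle along and across the display, pushed with 2 to 30 N by the head alone; display's upper edge within 8 mm of its start (angle between the z axis of puck_center and the z axis of screen_center, either way round below 0.035 rad and z of puck_center in the frame of screen_center between 0.0205 and 0.0245 m and x of puck_center in the frame of screen_center between -0.015 and 0.015 m and y of puck_center in the frame of screen_center between -0.015 and 0.015 m and contact force between puck and screen between 2 and 30 N and contact force between the fingers and puck above 2 N and contact force between the arm and screen below 0.5 N and distance of screen_top from where it was at the start of the episode below 0.008 m and linear speed of puck below 0.02 m/s); the arm keeps its last pose, push and grip.
It fails at once if the display is pressed hard (over 50 N) (contact force between puck and screen above 50 N).
It fails at once if the gripper or arm touches the display (contact force between any of the arm, the fingers and screen above 3 N).
It fails at once if the display is shifted in its tilt (distance of screen_top from where it was at the start of the episode above 0.015 m).
It fails at once if a bystander is shifted by more than 3 cm (distance of any of mouse, mug, meter, driver from where it was at the start of the episode above 0.03 m).
It also fails if it takes over 45 s, if anything falls off the work surface, if the arm or the gripper's body presses on something with over 40 N, if the wrist force passes 120 N, or if a joint passes its speed limit or range.

## Robot

A 7-joint arm with a two-finger parallel gripper is mounted at the origin on the work surface. World frame = base frame: x ahead of the robot, y to its left, z up, the work surface at z = 0. Lengths are in m, angles in rad, forces in N, time in s.
With the tool pointing down it reaches from about 0.425 to 0.95 m from the base axis. Payload 4.7 kg.
Tool frame: the origin (TCP) lies where the fingers leave the gripper's body, on its centre line; the fingertips stand 73 mm ahead of it and the grasp point (between the pads) lies 54 mm ahead of it; z points along the fingers, y is the direction in which the jaws open and shut (so a half turn about z gives the same grasp; the last joint's range is limited). The gripper opens to 85 mm and grips with 20 to 120 N. Pads are 22 mm wide; open, the fingers measure 114 mm over their backs; the gripper's body (76 mm by 85 mm) begins 54 mm behind the grasp point. The pads swing forward as they close: fully open they stand 13 mm farther back than shut.
Start: joints at [1.196, 0.469, -0.049, 1.532, 0.024, 1.141, -0.082], TCP at [0.229, -0.635, 0.304] pointing down, gripper open.
Joint ranges: [-2.59, 2.59], [-0.33, 1.99], [-1.39, 1.29], [0.1, 2.45], [-1.04, 4.18], [0.21, 1.99], [-2.66, 2.66]. Speed limits (rad/s): [2.57, 2.57, 3.14, 3.14, 3.14, 3.14, 3.14].

## Interface

Orientations are given as a unit quaternion [w, x, y, z].
In Python, from plant import observe, grab_frame, job_done gives the robot as it stands.
- The arm moves only by the tool servo_tool, never from a script. Its argument "deltas" is a list of rows, each an object with "offset": the shift along the tool's x, y, z in mm, a list of three; "twist": the turn about the tool's z in rad; "fingers": the closure in counts, from 0 (fully open) to 255 (shut). In form: [{"offset": [dx, dy, dz], "twist": twist, "fingers": fingers}, ...]. A call has 1 to 5 rows; each row is the pose to reach, as a shift and turn from the pose measured when the call began, along the tool's axes at that moment; what a row does not reach only later rows make up. A row lasts 1/12 s, in which the tool goes at most 41.7 mm and 7.16 degrees, less where a joint would pass 70% of its speed; a pose out of reach is approached as far as the arm can. A call with a gripper value outside its range is refused whole. The fingers move at their own pace and stop on an object; "newtons" is the grip in N (left out, the last holds). Time passes only in rows, so rows that repeat a pose let the fingers close. It gives the time, the measured TCP pose, the force and the opening at its end, in the units of the state.
- observe(): the state, without advancing time (a new reading comes with each control period).
- grab_frame(name): name is "scene" or "side" or "wrist"; returns a dict with "frame" (384x512x3 uint8, red, green, blue), "z_map" (384x512 float32, m along the optical axis (not along the pixel's ray), 0 where there is no reading), "intrinsics" (3x3 intrinsics, pixels), "T" (4x4, takes a point from camera to world coordinates); the wrist camera has in their place "T_tool_cam" (4x4, takes a point from camera to tool coordinates, whose origin is the TCP and whose axes are the flange's). Camera axes: x right, y down, z forward; pixel columns grow to the right and rows downward; lengths in m; the calibration is good to about 2 mm. A picture is of the moment at which its call begins: read the wrist's pose just before it.
- job_done(): hands the job in, once; it reports no verdict.
The state is a dict: "t": time; "q": joint angles; "qd": joint speeds; "tau": joint torques, N m; "tool_pos": TCP position; "ee_rot": TCP orientation; "contact_force": force on the tool from outside, world axes, zero at the start; "torque": the same for the moment, N m; "width": finger opening in m.
Only numpy, scipy, OpenCV 4.12 (cv2) and the standard library are available. Lean on these libraries where they do the work, as an engineer would, in place of code of your own. Each camera call takes 0.05 s, during which the arm holds its last target.

## Working session

There is one attempt and no reset: what is moved stays moved. The work goes in short steps, Python scripts to look and compute and a tool call to move; the robot and the scene stay as the last step left them, time stands still between calls to the robot, and variables do not carry over. Pictures are saved under pics/ and viewed, and the job is handed in when it is done.

Besides the shell and the picture viewer there is one more tool, called after "Request:" as a command line: name --argument value ..., lists and objects as JSON in quotes. servo_tool: Moves the arm, as the interface text tells. Its arguments: {"type":"object","properties":{"deltas":{"type":"array"},"newtons":{"type":"number"}},"required":["deltas"]}

```bash
ls; mkdir -p pics; python3 - <<'E'
from plant import observe, grab_frame
import cv2,numpy as np
s=observe();print(s)
for n in ["scene","side","wrist"]:
    f=grab_frame(n);cv2.imwrite(f"pics/{n}0.png",cv2.resize(f["frame"][:,:,::-1],(800,600),interpolation=cv2.INTER_CUBIC))
    np.savez(f"{n}0.npz",**f)
    print(n,f["intrinsics"].tolist(),np.round(f.get("T",f.get("T_tool_cam")),3).tolist())
E
```

```text
pics
{'t': 0.0, 'q': array([ 1.19610397,  0.46946354, -0.04860867,  1.53370772,  0.02408995,
        1.14101916, -0.08230728]), 'qd': array([ 1.08225170e-03, -4.56606589e-05,  1.42798593e-03, -4.14350386e-04,
        7.50677271e-04, -9.50482335e-04,  4.61611646e-04]), 'tau': array([ 3.29093027e-04, -5.10310471e+01, -4.65835724e-02, -2.37708896e+01,
        1.06295550e-02,  7.57971313e-03, -1.22580755e-05]), 'tool_pos': array([ 0.22865613, -0.63461012,  0.30284059]), 'ee_rot': array([-9.85627133e-04,  9.85087339e-01,  1.72052090e-01, -2.02656036e-04]), 'contact_force': array([-0.30493811, -0.30873438,  0.0846185 ]), 'torque': array([ 0.05370505,  0.00776157, -0.02800377]), 'width': 0.08558671273451687}
scene [[352.08502780543955, 0.0, 255.30651405904499], [0.0, 352.08502780543955, 192.80974016441377], [0.0, 0.0, 1.0]] [[0.432, 0.757, -0.49, 1.013], [0.902, -0.363, 0.235, -0.223], [-0.0, -0.543, -0.84, 0.948], [0.0, 0.0, 0.0, 1.0]]
side [[475.1894082588475, 0.0, 257.4148133421119], [0.0, 475.1894082588475, 185.9600296329949], [0.0, 0.0, 1.0]] [[-0.871, -0.322, 0.372, 0.037], [-0.492, 0.547, -0.677, 0.927], [0.015, -0.772, -0.635, 1.009], [0.0, 0.0, 0.0, 1.0]]
wrist [[280.678824217914, 0.0, 256.0127009486553], [0.0, 280.678824217914, 195.11751676815044], [0.0, 0.0, 1.0]] [[-0.001, -0.966, -0.26, 0.065], [1.0, -0.001, 0.001, 0.0], [-0.001, -0.26, 0.966, -0.069], [0.0, 0.0, 0.0, 1.0]]
```

View pics/scene0.png

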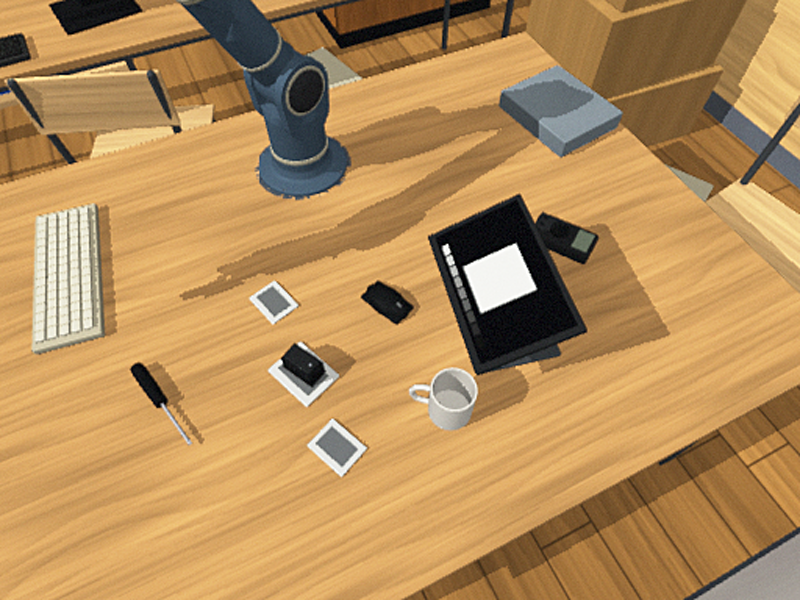

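View pics/side0.png

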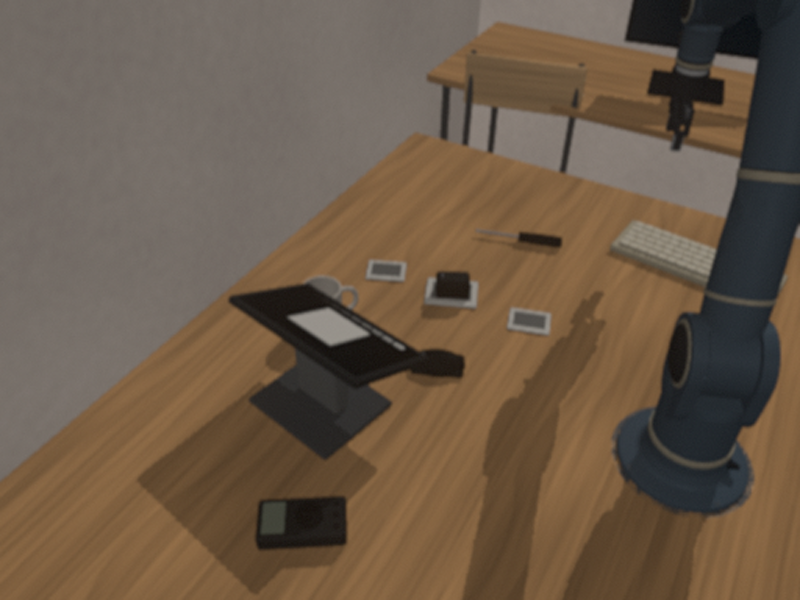

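View pics/wrist0.png

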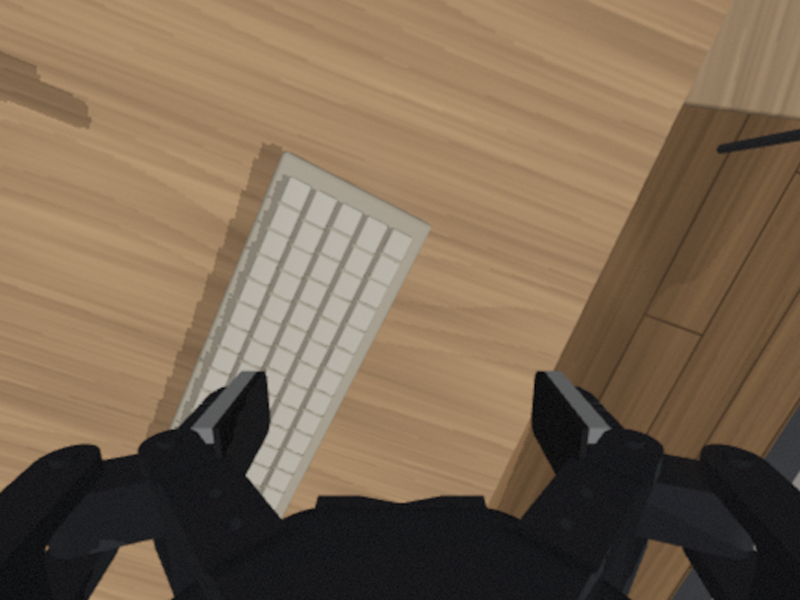

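Scene picture: the candidates for the head are the block on a pad (303,364), the mouse (387,301) and the multimeter (567,237). The pads are at (273,301), (303,372) and (337,446). I choose the upright block on the pad at (303,364). The display's white square is at about (500,278). Next: a close crop and measurements.

```bash
cat > h.py <<'E'
import numpy as np,cv2
from scipy.spatial.transform import Rotation as Rn
def cloud(f,T=None):
    T=f["T"] if T is None else T
    K=f["intrinsics"];z=f["z_map"];v,u=np.mgrid[:z.shape[0],:z.shape[1]]
    P=np.stack([(u-K[0,2])/K[0,0]*z,(v-K[1,2])/K[1,1]*z,z],-1)@T[:3,:3].T+T[:3,3]
    P[z<=0]=np.nan
    return P
def Tt(s):
    T=np.eye(4);w,x,y,z=s["ee_rot"];T[:3,:3]=Rn.from_quat([x,y,z,w]).as_matrix();T[:3,3]=s["tool_pos"];return T
def plane(Q):
    for _ in range(4):
        c=Q.mean(0);n=np.linalg.svd(Q-c,full_matrices=False)[2][2];n*=np.sign(n[2]);d=(Q-c)@n
        Q=Q[abs(d)<max(2.5*np.median(abs(d)),1e-3)]
    return c,n,d.std()
E
python3 - <<'E'
from h import *
for nm in ["scene","side"]:
    f=dict(np.load(nm+"0.npz"));P=cloud(f);g=f["frame"]
    # white square
    m=(g.min(2)>(200 if nm=="scene" else 120)).astype(np.uint8)
    n,l,st,c=cv2.connectedComponentsWithStats(m)
    for i in range(1,n):
        if st[i,4]>150: print(nm,i,st[i],c[i].round(1),np.nanmedian(P[l==i],0).round(3))
    im=f["frame"][:,:,::-1]
    if nm=="scene":
        crop=im[205:265,160:230];cv2.imwrite("pics/crop_head.png",cv2.resize(crop,None,fx=8,fy=8,interpolation=cv2.INTER_CUBIC))
        crop=im[115:245,260:395];cv2.imwrite("pics/crop_disp.png",cv2.resize(crop,None,fx=4.5,fy=4.5,interpolation=cv2.INTER_CUBIC))
    # head points
    if nm=="scene":
        reg=P[205:265,160:230]
        tab=P[:,:,2]
        for z0 in np.arange(-0.01,0.07,0.006):
            k=(reg[...,2]>z0)&(reg[...,2]<z0+0.006);print(round(z0,3),k.sum(), end="; ")
        print()
E
```

```text
scene 1 [ 51 132   8  78 318] [ 54.4 172.2] [ 0.124 -0.519  0.025]
scene 3 [ 45 134   5  48 188] [ 46.9 158.3] [ 0.053 -0.533  0.025]
scene 4 [ 31 137   5  66 277] [ 33.  170.2] [ 0.084 -0.58   0.026]
scene 8 [ 297  156   46   44 1187] [319.1 177.7] [0.589 0.173 0.168]
scene 9 [ 23 158   6  42 181] [ 25.6 178.5] [ 0.109 -0.606  0.025]
scene 10 [ 38 164   6  50 210] [ 40.  189.4] [ 0.169 -0.57   0.025]
scene 13 [160 180  30  28 206] [174.6 193.6] [ 0.356 -0.194  0.006]
scene 19 [172 230  41  30 271] [189.5 246.1] [ 0.555 -0.218  0.007]
scene 27 [197 268  37  37 338] [215.  286.7] [ 0.692 -0.193  0.006]
-0.01 14; -0.004 2494; 0.002 996; 0.008 257; 0.014 16; 0.02 23; 0.026 21; 0.032 26; 0.038 24; 0.044 80; 0.05 190; 0.056 42; 0.062 0; 0.068 0; 
side 74 [187 198  48  22 553] [210.4 208.4] [0.588 0.176 0.171]
```

View pics/crop_head.png

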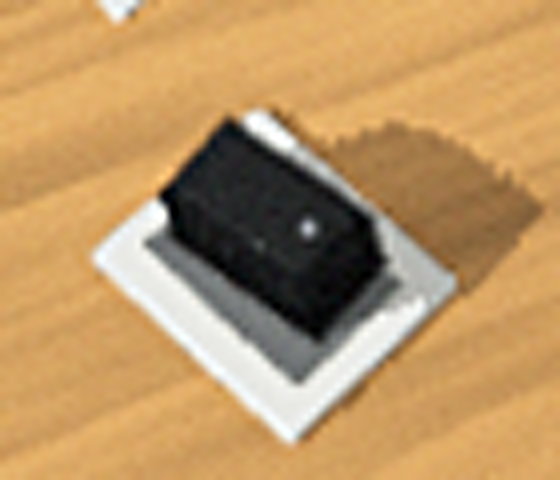

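View pics/crop_disp.png

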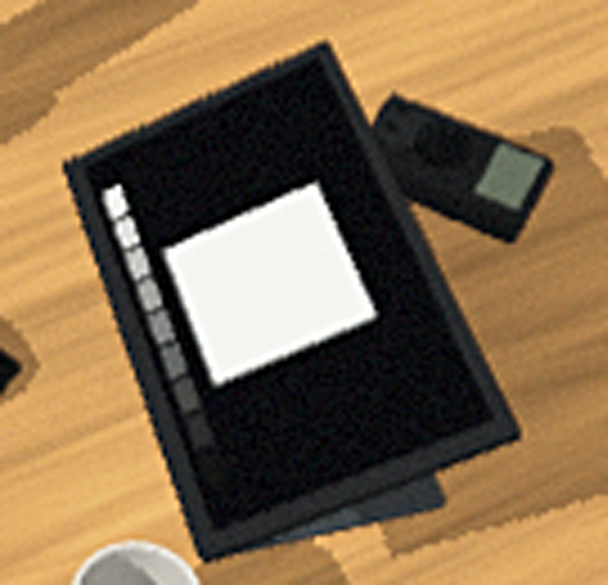

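The crops confirm the block with a small lamp standing on the pad, and the white square with clear corners. Now fitting poses.

```bash
cat > m.py <<'E'
from h import *
f=dict(np.load("scene0.npz"));P=cloud(f);g=f["frame"]
Q=P[205:265,160:230].reshape(-1,3);Q=Q[np.isfinite(Q[:,0])]
top=Q[(Q[:,2]>0.046)&(Q[:,2]<.062)]
print("top",len(top),top.mean(0),np.median(top[:,2]),cv2.minAreaRect((top[:,:2]*1000).astype(np.float32)))
low=Q[(Q[:,2]>0.0045)&(Q[:,2]<.062)]
print("padall",cv2.minAreaRect((low[:,:2]*1000).astype(np.float32)))
res={}
for nm,th,box in [("scene",200,(270,400,130,240)),("side",120,(150,270,175,245))]:
    f=dict(np.load(nm+"0.npz"));P=cloud(f);g=f["frame"]
    m=(g.min(2)>th).astype(np.uint8);n,l,st,c=cv2.connectedComponentsWithStats(m)
    i=[i for i in range(1,n) if np.linalg.norm(np.nanmedian(P[l==i],0)-[.589,.174,.17])<.02 and st[i,4]>400][0]
    W=P[l==i];W=W[np.isfinite(W[:,0])]
    # dilate region to dark glass around
    D=P.reshape(-1,3);D=D[np.isfinite(D[:,0])]
    c0,nn,s=plane(W)
    D=D[(np.linalg.norm(D-c0,axis=1)<.2)&(abs((D-c0)@nn)<.006)]
    c1,n1,s1=plane(D)
    yy=np.cross(n1,[0,0,1]);
    y=np.cross([0,0,1],n1);y/=np.linalg.norm(y);x=np.cross(y,n1)
    if x[2]<0: x=-x;y=-y
    y=np.cross(n1,x)
    a=np.stack([(D-c1)@y,(D-c1)@x],1)
    r=cv2.minAreaRect((a*1000).astype(np.float32));rc=c1+r[0][0]/1000*y+r[0][1]/1000*x
    b=np.stack([(W-c1)@y,(W-c1)@x],1);rw=cv2.minAreaRect((b*1000).astype(np.float32));wc=c1+rw[0][0]/1000*y+rw[0][1]/1000*x
    # via pixels rays of white mask corners
    K=f["intrinsics"];T=f["T"]
    cn=max(cv2.findContours((l==i).astype(np.uint8),0,2)[0],key=cv2.contourArea)
    # subpixel corner via minAreaRect in plane using rays
    px=cn[:,0,:].astype(float);d=np.c_[(px[:,0]-K[0,2])/K[0,0],(px[:,1]-K[1,2])/K[1,1],np.ones(len(px))]@T[:3,:3].T
    t=((c1-T[:3,3])@n1)/(d@n1);X=T[:3,3]+d*t[:,None]
    b=np.stack([(X-c1)@y,(X-c1)@x],1);rr=cv2.minAreaRect((b*1000).astype(np.float32));ww=c1+rr[0][0]/1000*y+rr[0][1]/1000*x
    print(nm,"n",n1.round(4),"tilt",np.degrees(np.arccos(n1[2])).round(2),"std",s1.round(4),"x",x.round(3),"y",y.round(3))
    print("  slab",r,rc.round(4)," white",rw,wc.round(4)," ray",rr,ww.round(4),"z on plane")
E
python3 m.py
```

```text
top 290 [ 0.52771052 -0.1869849   0.05298797] 0.05374615099776209 ((525.1470336914062, -186.53147888183594), (68.1826171875, 40.007469177246094), 27.76617431640625)
padall ((510.6617431640625, -187.81265258789062), (211.0898895263672, 195.97567749023438), 65.73786163330078)
scene n [-0.0802 -0.387   0.9186] tilt 23.28 std 0.0011 x [0.186 0.899 0.395] y [-0.979  0.203  0.   ]
  slab ((14.047958374023438, -1.6665267944335938), (302.8608093261719, 189.87771606445312), 0.32098588347435) [0.5862 0.1732 0.1672]  white ((13.926067352294922, -2.669139862060547), (102.29131317138672, 100.14286804199219), 0.32934579253196716) [0.5862 0.1723 0.1668]  ray ((13.865074157714844, -2.589221954345703), (100.2652816772461, 99.9886245727539), 0.32856103777885437) [0.5862 0.1723 0.1668] z on plane
side n [-0.082  -0.3834  0.9199] tilt 23.08 std 0.0008 x [0.192 0.9   0.392] y [-0.978  0.209  0.   ]
  slab ((-11.435028076171875, -7.481758117675781), (194.52769470214844, 303.3503112792969), 89.79571533203125) [0.5904 0.1738 0.1694]  white ((-11.262615203857422, -8.049507141113281), (99.39246368408203, 99.62813568115234), 87.1722412109375) [0.5902 0.1733 0.1692]  ray ((-10.826793670654297, -8.57772445678711), (95.34078979492188, 93.75457763671875), 0.08603323251008987) [0.5896 0.1729 0.169 ] z on plane
```

```bash
cat > go.py <<'E'
import sys
from h import *
from plant import observe
def go(target,heading=None):
    s=observe();T=Tt(s);d=T[:3,:3].T@(np.array(target)-s["tool_pos"])*1000
    h=np.arctan2(T[1,0],T[0,0]);tw=None
    if heading is not None: tw=-((np.radians(heading)-h+np.pi)%(2*np.pi)-np.pi)
    print("t",s["t"],"pos",s["tool_pos"].round(4),"tilt z",T[:3,2].round(4),"head",np.degrees(h).round(2),"delta",d.round(1),"twist",tw,"F",s["contact_force"].round(1),"w",round(s["width"],4),"q",s["q"].round(2))
if __name__=="__main__":
    a=[float(v) for v in sys.argv[1:]];go(a[:3],a[3] if len(a)>3 else None)
E
python3 go.py .525 -.187 .24 27.8
```

```text
t 0.15 pos [ 0.2287 -0.6347  0.3031] tilt z [-6.0e-04  1.4e-03 -1.0e+00] head 19.81 delta [ 430.5 -320.7   63.6] twist -0.13943462015496255 F [-0.7  0.1 -0.8] w 0.0852 q [ 1.2   0.47 -0.05  1.53  0.02  1.14 -0.08]
```

Request:
servo_tool --deltas '[{"offset": [30, -22, 0], "twist": -0.03, "fingers": 0}, {"offset": [60, -45, 0], "twist": -0.06, "fingers": 0}, {"offset": [90, -67, 5], "twist": -0.09, "fingers": 0}, {"offset": [120, -90, 10], "twist": -0.12, "fingers": 0}, {"offset": [150, -112, 15], "twist": -0.14, "fingers": 0}]' --newtons 20

```text
t: 0.57
tool_pos: [0.3324, -0.4767, 0.288]
ee_rot: [-0.001, 0.971, 0.241, -0.0]
contact_force: [-0.0, 0.3, -0.5]
width: 0.0855
```

```bash
python3 go.py .525 -.187 .24 27.8
```

```text
t 0.5667 pos [ 0.3324 -0.4767  0.288 ] tilt z [-7.0e-04  1.6e-03 -1.0e+00] head 27.9 delta [ 305.8 -165.8   48.3] twist 0.0017550549558045248 F [-0.   0.3 -0.5] w 0.0855 q [ 1.    0.34 -0.14  1.77  0.05  1.04 -0.24]
```

Request:
servo_tool --deltas '[{"offset": [32, -17, 5], "twist": 0, "fingers": 0}, {"offset": [64, -34, 10], "twist": 0, "fingers": 0}, {"offset": [96, -52, 15], "twist": 0, "fingers": 0}, {"offset": [128, -69, 20], "twist": 0, "fingers": 0}, {"offset": [160, -87, 25], "twist": 0, "fingers": 0}]'

```text
t: 0.98
tool_pos: [0.4336, -0.3234, 0.2628]
ee_rot: [-0.001, 0.971, 0.241, -0.0]
contact_force: [0.7, -0.2, -0.4]
width: 0.0854
```

```bash
python3 go.py .525 -.187 .24 27.8
```

```text
t 0.9833 pos [ 0.4336 -0.3234  0.2628] tilt z [-8.0e-04  1.5e-03 -1.0e+00] head 27.88 delta [144.6 -77.8  23. ] twist 0.0013411327304377885 F [ 0.7 -0.2 -0.4] w 0.0854 q [ 0.74  0.3  -0.22  1.89  0.08  0.96 -0.6 ]
```

Request:
servo_tool --deltas '[{"offset": [36, -19, 6], "twist": 0, "fingers": 0}, {"offset": [72, -39, 12], "twist": 0, "fingers": 0}, {"offset": [108, -58, 17], "twist": 0, "fingers": 0}, {"offset": [145, -78, 23], "twist": 0, "fingers": 0}, {"offset": [145, -78, 23], "twist": 0, "fingers": 0}]'

```text
t: 1.4
tool_pos: [0.5292, -0.1771, 0.2393]
ee_rot: [-0.003, 0.969, 0.247, 0.001]
contact_force: [0.4, -0.3, 0.3]
width: 0.0856
```

```bash
cat > w.py <<'E'
import sys
from h import *
from plant import observe,grab_frame
s=observe();f=grab_frame("wrist");T=Tt(s)@f["T_tool_cam"];P=cloud(f,T)
nm=sys.argv[1];np.savez(nm+".npz",P=P,frame=f["frame"],Twc=T,K=f["intrinsics"])
cv2.imwrite(f"pics/{nm}.png",cv2.resize(f["frame"][:,:,::-1],(800,600),interpolation=cv2.INTER_CUBIC))
E
python3 w.py w1; python3 go.py .525 -.187 .24 27.8; python3 - <<'E'
from h import *
d=np.load("w1.npz");P=d["P"].reshape(-1,3);P=P[np.isfinite(P[:,0])]
Q=P[(abs(P[:,0]-.525)<.08)&(abs(P[:,1]+.187)<.08)]
print(np.histogram(Q[:,2],np.arange(-.01,.08,.005)))
t=Q[(Q[:,2]>.048)&(Q[:,2]<.06)];print(len(t),t.mean(0),np.median(t[:,2]),cv2.minAreaRect((t[:,:2]*1000).astype(np.float32)))
t=Q[(Q[:,2]>.020)&(Q[:,2]<.06)];print(len(t),t.mean(0),cv2.minAreaRect((t[:,:2]*1000).astype(np.float32)))
E
```

```text
t 1.45 pos [ 0.5274 -0.1809  0.2393] tilt z [-7.0e-04  4.5e-03 -1.0e+00] head 28.44 delta [-5.1  4.2 -0.7] twist 0.011236419819862231 F [-0.4 -0.5 -0.2] w 0.0855 q [ 0.48  0.36 -0.29  1.87  0.12  0.92 -0.93]
(array([    0, 10437,  2142,  3938,    37,     4,    34,    32,     8,
          39,   108,   681,  2061,     5,     0,     0,     0]), array([-0.01 , -0.005,  0.   ,  0.005,  0.01 ,  0.015,  0.02 ,  0.025,
        0.03 ,  0.035,  0.04 ,  0.045,  0.05 ,  0.055,  0.06 ,  0.065,
        0.07 ,  0.075]))
2105 [ 0.52736282 -0.18865011  0.05298037] 0.05307976358365407 ((526.485107421875, -189.04603576660156), (66.11380004882812, 35.915977478027344), 30.163705825805664)
2968 [ 0.52954842 -0.1873589   0.05038805] ((525.87890625, -189.58657836914062), (70.03612518310547, 40.238182067871094), 28.68641471862793)
```

View pics/w1.png

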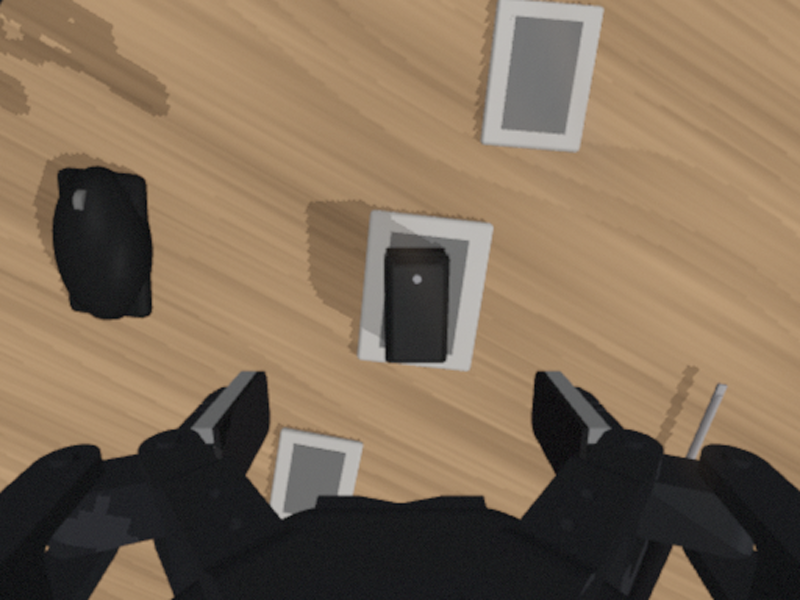

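```bash
python3 go.py .5172 -.1941 .098 28.6
```

```text
t 1.45 pos [ 0.5274 -0.1809  0.2393] tilt z [-7.0e-04  4.5e-03 -1.0e+00] head 28.44 delta [-15.5   7.3 141.3] twist -0.0027262141960924247 F [-0.4 -0.5 -0.2] w 0.0855 q [ 0.48  0.36 -0.29  1.87  0.12  0.92 -0.93]
```

Request:
servo_tool --deltas '[{"offset": [-8, 4, 30], "twist": 0, "fingers": 0}, {"offset": [-15, 7, 60], "twist": 0, "fingers": 0}, {"offset": [-15, 7, 85], "twist": 0, "fingers": 0}, {"offset": [-15, 7, 95], "twist": 0, "fingers": 0}, {"offset": [-15, 7, 95], "twist": 0, "fingers": 0}]'

```text
t: 1.87
tool_pos: [0.5156, -0.1944, 0.142]
ee_rot: [-0.004, 0.97, 0.245, -0.002]
contact_force: [-0.1, -0.5, 0.6]
width: 0.0855
```

```bash
python3 w.py w2;python3 go.py .5172 -.1941 .098 28.6; python3 - <<'E'
from h import *
d=np.load("w2.npz");P=d["P"].reshape(-1,3);P=P[np.isfinite(P[:,0])]
Q=P[(abs(P[:,0]-.525)<.06)&(abs(P[:,1]+.187)<.06)]
for a,b in [(.048,.06),(.02,.06)]:
    t=Q[(Q[:,2]>a)&(Q[:,2]<b)];print(len(t),t.mean(0),np.median(t[:,2]),cv2.minAreaRect((t[:,:2]*1000).astype(np.float32)))
E
```

```text
t 1.9167 pos [ 0.517  -0.1943  0.1438] tilt z [-0.0025  0.005  -1.    ] head 28.39 delta [ 0.3  0.2 45.8] twist -0.003597397189107454 F [ 0.7 -0.3  0.4] w 0.0853 q [ 0.48  0.48 -0.26  1.96  0.17  0.73 -0.95]
5261 [ 0.52778469 -0.18837214  0.05294952] 0.053048068199623266 ((527.01025390625, -189.12904357910156), (64.42029571533203, 36.536949157714844), 28.246051788330078)
7136 [ 0.53022394 -0.18711324  0.05075143] 0.052696484364020385 ((526.00048828125, -189.42916870117188), (69.77445983886719, 40.31015396118164), 28.356931686401367)
```

View pics/w2.png

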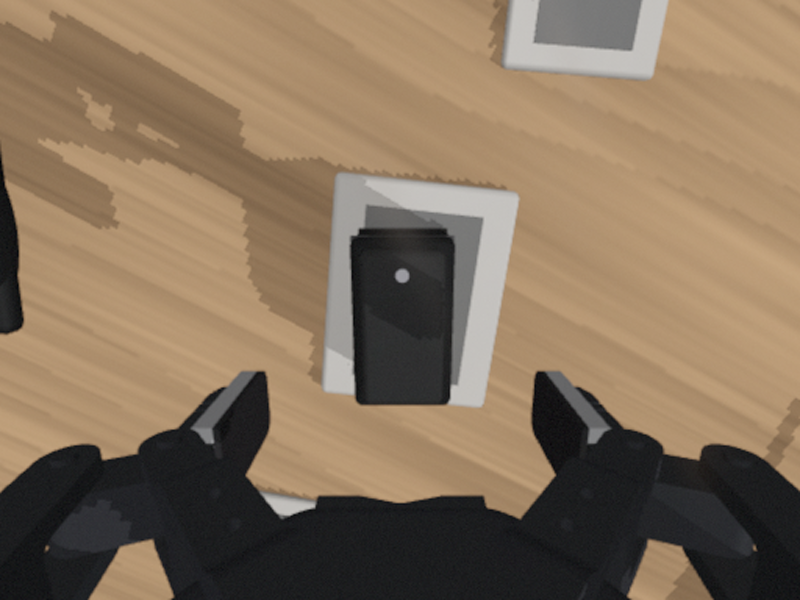

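The head is centred between the jaws (402,320) and square to them. Descending and closing.

Request:
servo_tool --deltas '[{"offset": [0, 0, 20], "twist": 0, "fingers": 0}, {"offset": [0, 0, 38], "twist": 0, "fingers": 0}, {"offset": [0, 0, 46], "twist": 0, "fingers": 0}, {"offset": [0, 0, 46], "twist": 0, "fingers": 60}, {"offset": [0, 0, 46], "twist": 0, "fingers": 255}]' --newtons 25

```text
t: 2.33
tool_pos: [0.5176, -0.1943, 0.0989]
ee_rot: [-0.002, 0.969, 0.245, 0.0]
contact_force: [0.2, 0.1, 0.5]
width: 0.0638
```

Request:
servo_tool --deltas '[{"offset": [0, 0, 0], "twist": 0, "fingers": 255}, {"offset": [0, 0, 0], "twist": 0, "fingers": 255}, {"offset": [0, 0, 0], "twist": 0, "fingers": 255}, {"offset": [0, 0, 0], "twist": 0, "fingers": 255}]'

```text
t: 2.67
tool_pos: [0.5187, -0.1945, 0.1005]
ee_rot: [-0.001, 0.969, 0.245, 0.001]
contact_force: [-0.3, 0.5, 6.8]
width: 0.0393
```

```bash
python3 w.py w3;python3 go.py .5172 -.1941 .2 28.6
```

```text
t 2.7167 pos [ 0.5187 -0.1945  0.1005] tilt z [ 0.0019  0.0036 -1.    ] head 28.39 delta [ -0.8  -1.3 -99.5] twist -0.003641672402679319 F [-0.3  1.   6.7] w 0.0395 q [ 0.47  0.55 -0.24  1.98  0.2   0.64 -0.97]
```

View pics/w3.png

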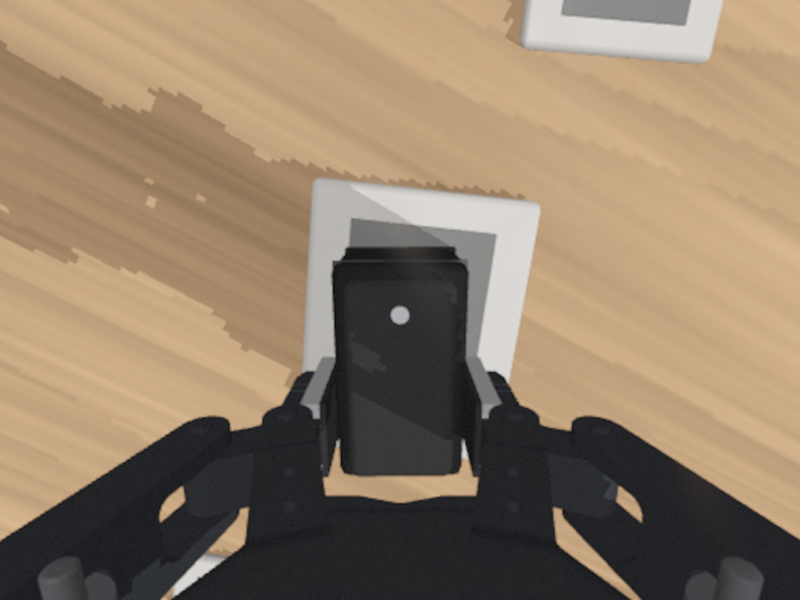

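Request:
servo_tool --deltas '[{"offset": [0, 0, -15], "twist": 0, "fingers": 255}, {"offset": [0, 0, -45], "twist": 0, "fingers": 255}, {"offset": [0, 0, -80], "twist": 0, "fingers": 255}, {"offset": [0, 0, -115], "twist": 0, "fingers": 255}, {"offset": [0, 0, -150], "twist": 0, "fingers": 255}]'

```text
t: 3.13
tool_pos: [0.5178, -0.1948, 0.2521]
ee_rot: [-0.002, 0.969, 0.245, 0.001]
contact_force: [1.5, -0.8, -2.9]
width: 0.0395
```

Request:
servo_tool --deltas '[{"offset": [0, 0, -30], "twist": -0.1, "fingers": 255}, {"offset": [0, 0, -50], "twist": -0.2, "fingers": 255}, {"offset": [0, 0, -65], "twist": -0.3, "fingers": 255}, {"offset": [0, 0, -65], "twist": -0.4, "fingers": 255}, {"offset": [0, 0, -65], "twist": -0.5, "fingers": 255}]'

```text
t: 3.55
tool_pos: [0.5178, -0.1951, 0.3188]
ee_rot: [-0.0, 0.877, 0.48, 0.002]
contact_force: [0.3, 0.2, -2.5]
width: 0.0398
```

```bash
python3 w.py w4;python3 go.py .588 .173 .32 78.1
```

```text
t 3.6 pos [ 0.5175 -0.1951  0.318 ] tilt z [ 0.0024  0.0029 -1.    ] head 57.5 delta [ 348.3 -138.3   -0.8] twist -0.35952935904291916 F [ 0.2 -0.6 -1.6] w 0.0395 q [ 0.6   0.28 -0.39  1.79  0.12  1.09 -0.39]
```

View pics/w4.png

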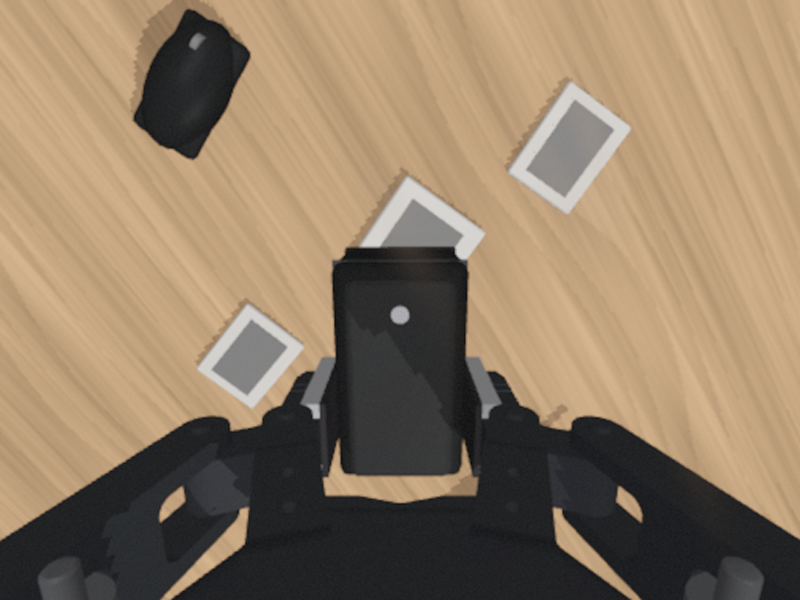

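Request:
servo_tool --deltas '[{"offset": [33, -13, 0], "twist": -0.07, "fingers": 255}, {"offset": [66, -26, 0], "twist": -0.14, "fingers": 255}, {"offset": [100, -40, 0], "twist": -0.21, "fingers": 255}, {"offset": [133, -53, 0], "twist": -0.28, "fingers": 255}, {"offset": [166, -66, 0], "twist": -0.36, "fingers": 255}]'

```text
t: 4.02
tool_pos: [0.5506, -0.0181, 0.3185]
ee_rot: [-0.0, 0.776, 0.631, 0.002]
contact_force: [0.5, -0.5, -1.9]
width: 0.0393
```

```bash
python3 go.py .587 .168 .31 78.1
```

```text
t 4.0167 pos [ 0.5506 -0.0181  0.3185] tilt z [ 0.002   0.0025 -1.    ] head 78.19 delta [189.6  -2.5   9.1] twist 0.001643896582446569 F [ 0.5 -0.5 -1.9] w 0.0393 q [ 0.39  0.3  -0.53  1.79  0.17  1.09 -0.41]
```

Request:
servo_tool --deltas '[{"offset": [35, 0, 0], "twist": 0, "fingers": 255}, {"offset": [70, 0, 0], "twist": 0, "fingers": 255}, {"offset": [105, 0, 0], "twist": 0, "fingers": 255}, {"offset": [140, -1, 2], "twist": 0, "fingers": 255}, {"offset": [160, -2, 5], "twist": 0, "fingers": 255}]'

```text
t: 4.43
tool_pos: [0.581, 0.1438, 0.3142]
ee_rot: [-0.001, 0.775, 0.632, 0.003]
contact_force: [-0.1, 0.9, -1.4]
width: 0.0395
```

Request:
servo_tool --deltas '[{"offset": [15, 0, 0], "twist": 0, "fingers": 255}, {"offset": [25, 0, 0], "twist": 0, "fingers": 255}, {"offset": [25, 0, 0], "twist": 0, "fingers": 255}]'

```text
t: 4.68
tool_pos: [0.5856, 0.171, 0.3143]
ee_rot: [-0.002, 0.774, 0.633, 0.003]
contact_force: [-0.0, -0.2, -1.2]
width: 0.0394
```

```bash
python3 w.py w5;python3 go.py .587 .168 .31 78.1; python3 - <<'E'
from plant import grab_frame
import cv2,numpy as np
for n in ["side","scene"]:
    f=grab_frame(n);np.savez(n+"5.npz",**f);im=f["frame"][:,:,::-1]
    c=im[100:300,110:310] if n=="side" else im[80:240,250:400]
    cv2.imwrite(f"pics/{n}5.png",cv2.resize(c,None,fx=3,fy=3,interpolation=cv2.INTER_CUBIC))
E
```

```text
t 4.7333 pos [0.5858 0.1687 0.3142] tilt z [ 0.0021  0.0049 -1.    ] head 78.37 delta [-0.5  1.3  4.2] twist 0.004795097062301856 F [ 0.2 -0.4 -2.4] w 0.0395 q [ 0.08  0.41 -0.57  1.66  0.24  1.14 -0.76]
```

View pics/side5.png

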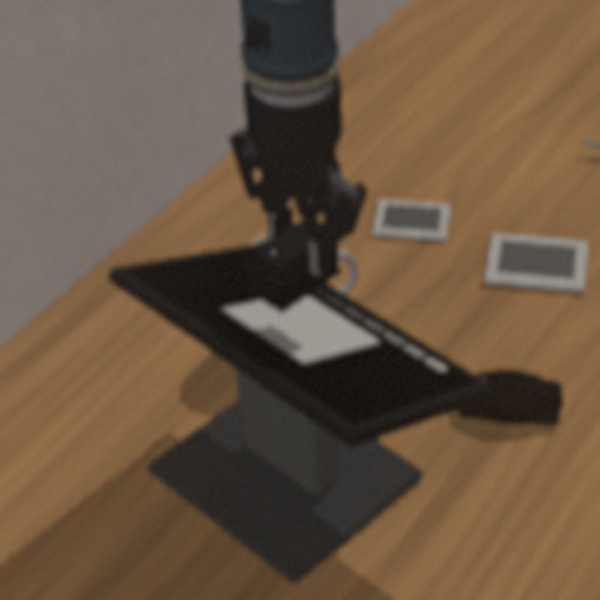

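View pics/w5.png

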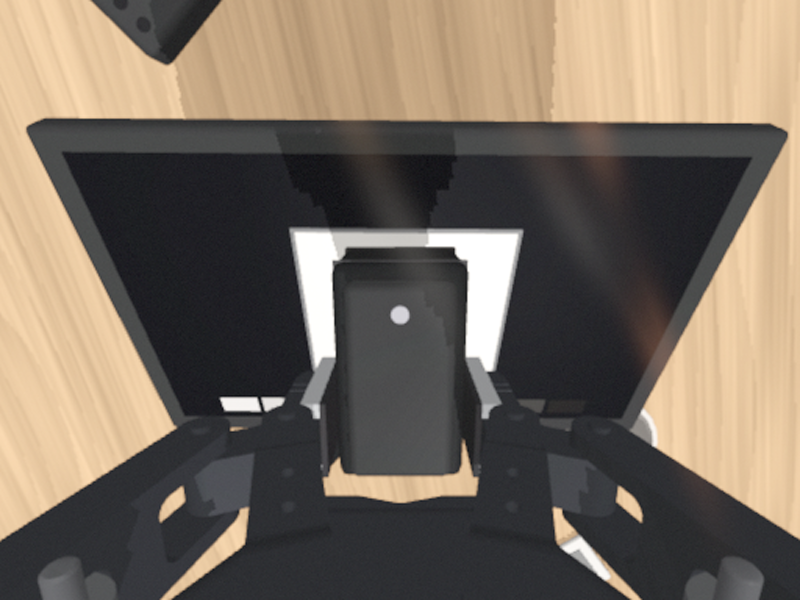

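```bash
python3 - <<'E'
from h import *
d=np.load("w5.npz");P=d["P"];g=d["frame"]
C=np.array([.588,.173,.168]);n=np.array([-.081,-.385,.919])
Q=P.reshape(-1,3);Q=Q[np.isfinite(Q[:,0])];Q=Q[(np.linalg.norm(Q-C,axis=1)<.18)&(abs((Q-C)@n)<.008)]
c,n1,s=plane(Q);print(n1.round(4),np.degrees(np.arccos(n1[2])),s,len(Q))
print("plane z at C",c[2]-((C-c)[:2]@n1[:2])/n1[2])
# upper edge heading; white top corners (view px 290,229),(522,231)
K=d["K"];T=d["Twc"]
X=[]
for u,v in [(290,229),(522,231),(30,122),(787,126)]:
    r=T[:3,:3]@[(u*.64-K[0,2])/K[0,0],(v*.64-K[1,2])/K[1,1],1];p=T[:3,3]+r*((c-T[:3,3])@n1)/(r@n1);X.append(p);print(p.round(4))
x=np.array([0,0,1])-n1[2]*n1;x/=np.linalg.norm(x)
print("white centre",(X[0]+X[1])/2-.05*x,"slab centre",(X[2]+X[3])/2-.095*x,"x",x,"heading",np.degrees(np.arctan2(x[1],x[0])))
E
```

```text
[-0.0814 -0.384   0.9197] 23.11474115129319 0.00046983799799241844 63632
plane z at C 0.1668647179637803
[0.5466 0.2274 0.1859]
[0.648  0.2057 0.1858]
[0.4644 0.2871 0.2036]
[0.7483 0.2276 0.2038]
white centre [0.58777437 0.17158511 0.16625394] slab centre [0.58820585 0.17186605 0.16640944] x [0.19070044 0.89973284 0.39257376] heading 78.03312969235436
```

Request:
servo_tool --deltas '[{"offset": [0, 1, 10], "twist": 0, "fingers": 255}, {"offset": [0, 1, 20], "twist": 0, "fingers": 255}, {"offset": [0, 1, 26], "twist": 0, "fingers": 255}, {"offset": [0, 1, 30], "twist": 0, "fingers": 255}, {"offset": [0, 1, 30], "twist": 0, "fingers": 255}]' --newtons 20

```text
t: 5.25
tool_pos: [0.5867, 0.1655, 0.2825]
ee_rot: [-0.001, 0.776, 0.63, 0.001]
contact_force: [0.5, -0.1, -1.0]
width: 0.0394
```

```bash
python3 go.py .587 .168 .278 78.1
```

```text
t 5.25 pos [0.5867 0.1655 0.2825] tilt z [-6.0e-04  2.7e-03 -1.0e+00] head 78.15 delta [ 2.5 -0.2  4.5] twist 0.0008876750607615946 F [ 0.5 -0.1 -1. ] w 0.0394 q [ 0.07  0.44 -0.56  1.7   0.26  1.08 -0.78]
```

Request:
servo_tool --deltas '[{"offset": [1, 0, 3], "twist": 0, "fingers": 255}, {"offset": [2, 0, 6], "twist": 0, "fingers": 255}, {"offset": [2, 0, 8], "twist": 0, "fingers": 255}, {"offset": [2, 0, 9], "twist": 0, "fingers": 255}]'

```text
t: 5.58
tool_pos: [0.5872, 0.1671, 0.2748]
ee_rot: [-0.001, 0.776, 0.63, 0.0]
contact_force: [-3.8, -3.8, 9.6]
width: 0.0395
```

```bash
python3 go.py .5838 .152 .2525 78.1
```

```text
t 5.5833 pos [0.5872 0.1671 0.2748] tilt z [-4.0e-04  1.3e-03 -1.0e+00] head 78.14 delta [-15.5  -0.2  22.3] twist 0.000700945738929093 F [-3.8 -3.8  9.6] w 0.0395 q [ 0.07  0.45 -0.56  1.7   0.26  1.07 -0.78]
```

Request:
servo_tool --deltas '[{"offset": [-1.5, 0, 1], "twist": 0, "fingers": 255}, {"offset": [-3, 0, 2.5], "twist": 0, "fingers": 255}, {"offset": [-4.5, 0, 4], "twist": 0, "fingers": 255}]'

```text
t: 5.83
tool_pos: [0.5868, 0.1638, 0.2721]
ee_rot: [-0.001, 0.776, 0.631, 0.002]
contact_force: [-0.8, 0.1, 3.5]
width: 0.0396
```

```bash
python3 w.py w6; python3 go.py .5838 .152 .2525 78.1
```

```text
t 5.8833 pos [0.5867 0.1633 0.2716] tilt z [ 0.0019  0.0028 -1.    ] head 78.15 delta [-11.7  -0.6  19. ] twist 0.000846578249291241 F [0.4 1.1 4.8] w 0.0394 q [ 0.07  0.45 -0.56  1.71  0.27  1.06 -0.78]
```

View pics/w6.png

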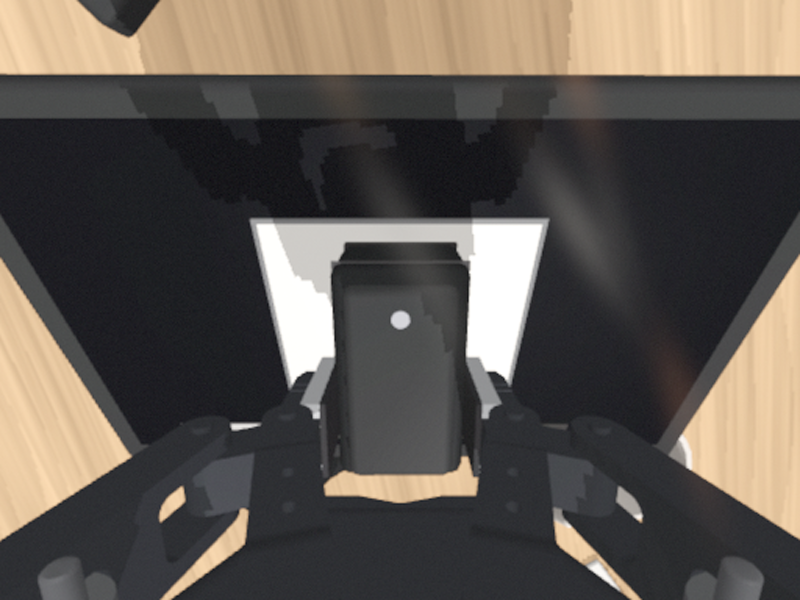

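The head is starting to lean (lamp moved from row 315 to 320) at about 5 N. Continuing down and downhill.

Request:
servo_tool --deltas '[{"offset": [-1, 0, 1.5], "twist": 0, "fingers": 255}, {"offset": [-2.2, 0, 3], "twist": 0, "fingers": 255}, {"offset": [-3.3, 0, 4.5], "twist": 0, "fingers": 255}, {"offset": [-4.4, 0, 6], "twist": 0, "fingers": 255}]'

```text
t: 6.22
tool_pos: [0.5861, 0.1595, 0.266]
ee_rot: [-0.001, 0.776, 0.63, 0.002]
contact_force: [-0.8, 0.4, 5.3]
width: 0.0394
```

```bash
python3 w.py w7; python3 go.py .5838 .152 .2525 78.1
```

```text
t 6.2667 pos [0.586  0.159  0.2655] tilt z [ 0.0025  0.0033 -1.    ] head 78.14 delta [-7.4 -0.8 13. ] twist 0.0006931014780633404 F [0.2 1.2 4. ] w 0.0397 q [ 0.08  0.45 -0.56  1.72  0.27  1.04 -0.78]
```

View pics/w7.png

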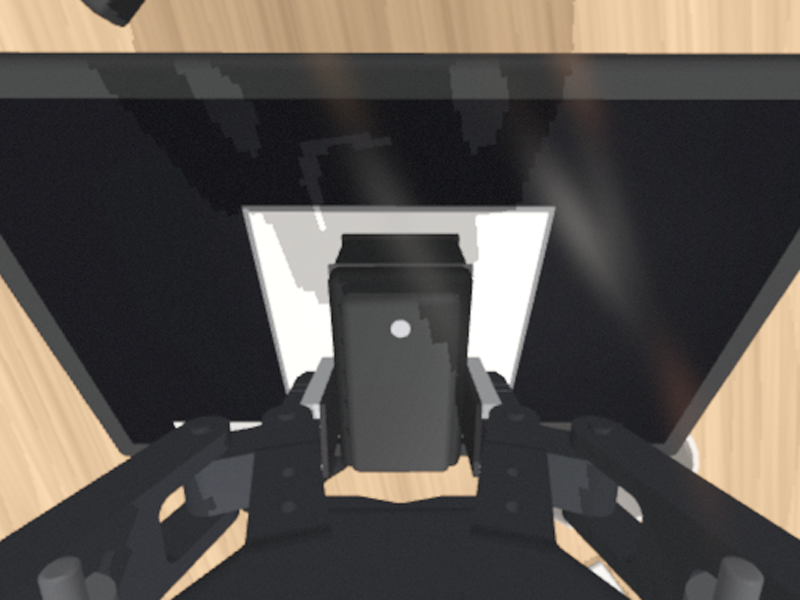

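Request:
servo_tool --deltas '[{"offset": [-1, 0, 2], "twist": 0, "fingers": 255}, {"offset": [-2, 0, 4], "twist": 0, "fingers": 255}, {"offset": [-3.5, 0, 6], "twist": 0, "fingers": 255}, {"offset": [-5, 0, 8], "twist": 0, "fingers": 255}]'

```text
t: 6.6
tool_pos: [0.5853, 0.1543, 0.2575]
ee_rot: [-0.0, 0.776, 0.63, 0.003]
contact_force: [-0.5, 0.7, 4.8]
width: 0.0398
```

```bash
python3 w.py w8; python3 go.py .5838 .152 .2525 78.1
```

```text
t 6.65 pos [0.5852 0.1537 0.2571] tilt z [ 0.0027  0.0034 -1.    ] head 78.11 delta [-2.  -1.   4.5] twist 0.0002358568819351703 F [0.7 0.3 4.2] w 0.0396 q [ 0.09  0.46 -0.55  1.74  0.27  1.02 -0.77]
```

View pics/w8.png

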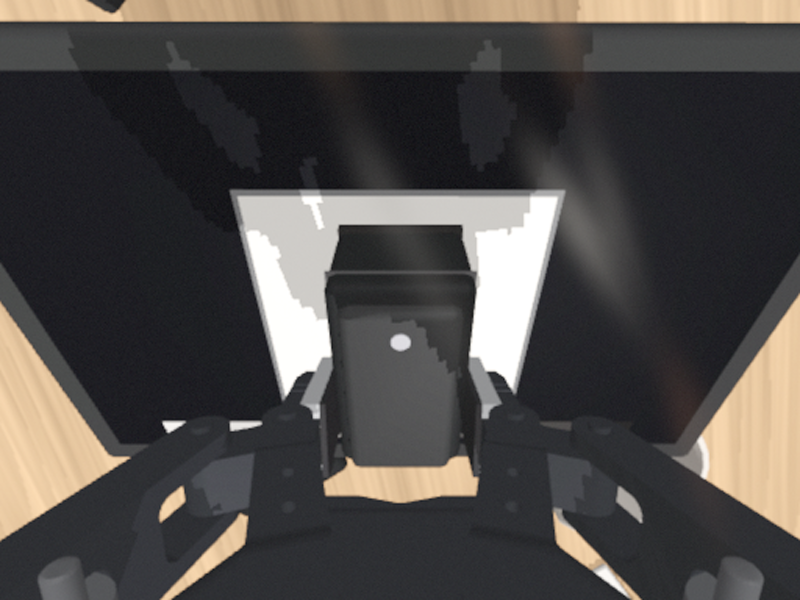

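```bash
cat > chk.py <<'E'
import sys
from h import *
d=np.load(sys.argv[1]+".npz");P=d["P"]
C=np.array([.588,.172,.1665])
def reg(r0,r1,c0,c1):
    Q=P[int(r0*.64):int(r1*.64),int(c0*.64):int(c1*.64)].reshape(-1,3);return Q[np.isfinite(Q[:,0])]
c,n,s=plane(np.vstack([reg(300,420,40+120,240),reg(90,180,230,570),reg(300,400,560,620)]))
x=np.array([0,0,1])-n[2]*n;x/=np.linalg.norm(x);y=np.cross(n,x)
ct,nt,st=plane(reg(330,430,355,445))
print("glass",n.round(4),s.round(4),"top",nt.round(4),st.round(4),"angle deg",np.degrees(np.arccos(n@nt)).round(2),"tilt about y, x:",np.degrees([nt@x,nt@y]).round(2))
# glass-plane height of top
print("top height above glass mm",((ct-c)@n*1000).round(1))
K=d["K"];T=d["Twc"]
def ray(u,v,h=0):
    r=T[:3,:3]@[(u*.64-K[0,2])/K[0,0],(v*.64-K[1,2])/K[1,1],1];o=c+h*n
    return T[:3,3]+r*((o-T[:3,3])@n)/(r@n)
for a in sys.argv[2:]:
    u,v=map(float,a.split(","));p=ray(u,v)-C;print(a,"x,y mm",(p@x*1000).round(1),(p@y*1000).round(1))
E
python3 chk.py w8 340,226 462,226 232,191 565,191
```

```text
glass [-0.0817 -0.3855  0.9191] 0.0005 top [-0.069  -0.3149  0.9466] 0.0004 angle deg 4.4 tilt about y, x: [4.39 0.12]
top height above glass mm 47.5
340,226 x,y mm 37.8 19.0
462,226 x,y mm 37.8 -21.0
232,191 x,y mm 49.9 51.5
565,191 x,y mm 50.0 -52.0
```

4.4° remains, and the centre is about 3 mm uphill of the middle. One more push.

Request:
servo_tool --deltas '[{"offset": [-0.7, 0, 1.5], "twist": 0, "fingers": 255}, {"offset": [-1.4, 0, 3], "twist": 0, "fingers": 255}, {"offset": [-2, 0, 4.5], "twist": 0, "fingers": 255}, {"offset": [-2, 0, 5], "twist": 0, "fingers": 255}, {"offset": [-2, 0, 5], "twist": 0, "fingers": 255}]'

```text
t: 7.07
tool_pos: [0.5849, 0.1519, 0.2528]
ee_rot: [-0.0, 0.777, 0.63, 0.002]
contact_force: [-1.3, -0.6, 7.0]
width: 0.0395
```

```bash
python3 w.py w9; python3 go.py .5838 .152 .2525 78.1;python3 chk.py w9
```

```text
t 7.1167 pos [0.5848 0.1519 0.2527] tilt z [ 0.0032  0.0033 -1.    ] head 78.11 delta [-0.1 -1.   0.2] twist 0.00018488410923911403 F [-1.4  0.4  9. ] w 0.0397 q [ 0.09  0.46 -0.55  1.74  0.28  1.01 -0.77]
glass [-0.0816 -0.3854  0.9191] 0.0005 top [-0.0808 -0.3872  0.9185] 0.0004 angle deg 0.12 tilt about y, x: [-0.09 -0.07]
top height above glass mm 45.7
```

View pics/w9.png

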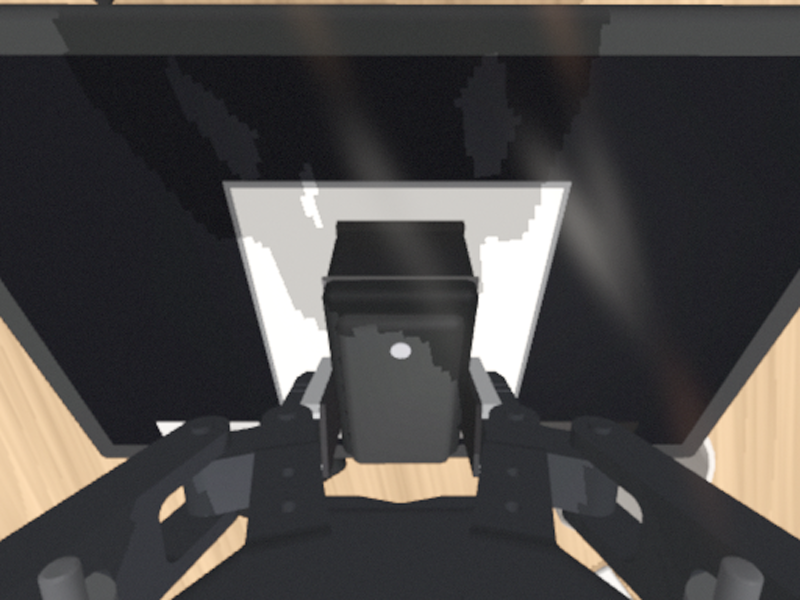

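```bash
python3 chk.py w9 338,222 464,222 224,183 571,183
```

```text
glass [-0.0816 -0.3854  0.9191] 0.0005 top [-0.0808 -0.3872  0.9185] 0.0004 angle deg 0.12 tilt about y, x: [-0.09 -0.07]
top height above glass mm 45.7
338,222 x,y mm 36.9 18.9
464,222 x,y mm 36.9 -21.1
224,183 x,y mm 49.8 51.8
571,183 x,y mm 49.8 -52.0
```

Request:
servo_tool --deltas '[{"offset": [0, 0, 1], "twist": 0, "fingers": 255}, {"offset": [0, 0, 1], "twist": 0, "fingers": 255}, {"offset": [0, 0, 1], "twist": 0, "fingers": 255}, {"offset": [0, 0, 1], "twist": 0, "fingers": 255}, {"offset": [0, 0, 1], "twist": 0, "fingers": 255}]'

```text
t: 7.53
tool_pos: [0.5848, 0.1519, 0.2527]
ee_rot: [-0.0, 0.777, 0.63, 0.002]
contact_force: [-2.4, -1.1, 9.6]
width: 0.0391
```

```bash
for i in 1 2 3 4; do python3 w.py wa; python3 go.py .5838 .152 .2525 78.1;done;python3 chk.py wa; python3 - <<'E'
from plant import grab_frame
import cv2,numpy as np
for n in ["side","scene"]:
    f=grab_frame(n);np.savez(n+"9.npz",**f);im=f["frame"][:,:,::-1]
    c=im[100:300,110:310] if n=="side" else im[80:240,250:400]
    cv2.imwrite(f"pics/{n}9.png",cv2.resize(c,None,fx=3,fy=3,interpolation=cv2.INTER_CUBIC))
E
```

```text
t 7.5833 pos [0.5848 0.1519 0.2528] tilt z [ 0.0035  0.003  -1.    ] head 78.1 delta [-0.1 -1.   0.3] twist -3.267959502961659e-05 F [-3.1 -0.6 10.4] w 0.0397 q [ 0.09  0.46 -0.55  1.74  0.28  1.01 -0.77]
t 7.6333 pos [0.5848 0.1519 0.2527] tilt z [ 0.0035  0.003  -1.    ] head 78.1 delta [-0.1 -1.   0.2] twist 6.936366201326649e-05 F [-1.7 -0.1  9.5] w 0.0394 q [ 0.09  0.46 -0.55  1.74  0.28  1.01 -0.77]
t 7.6833 pos [0.5849 0.1519 0.2527] tilt z [ 0.0035  0.003  -1.    ] head 78.1 delta [-0.1 -1.1  0.2] twist -6.231824541735875e-06 F [-3.  -0.3 10.3] w 0.0393 q [ 0.09  0.46 -0.55  1.74  0.28  1.01 -0.77]
t 7.7333 pos [0.5848 0.1519 0.2528] tilt z [ 0.0035  0.003  -1.    ] head 78.1 delta [-0.1 -1.   0.3] twist -8.89807449233615e-06 F [-2.3  0.1 10.1] w 0.039 q [ 0.09  0.46 -0.55  1.74  0.28  1.01 -0.77]
glass [-0.0817 -0.3853  0.9192] 0.0005 top [-0.0831 -0.3869  0.9184] 0.0004 angle deg 0.13 tilt about y, x: [-0.12  0.06]
top height above glass mm 45.7
```

View pics/side9.png

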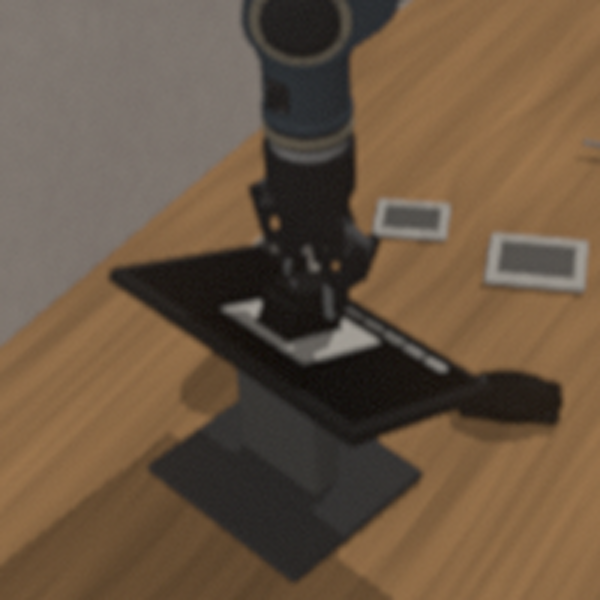

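View pics/wa.png

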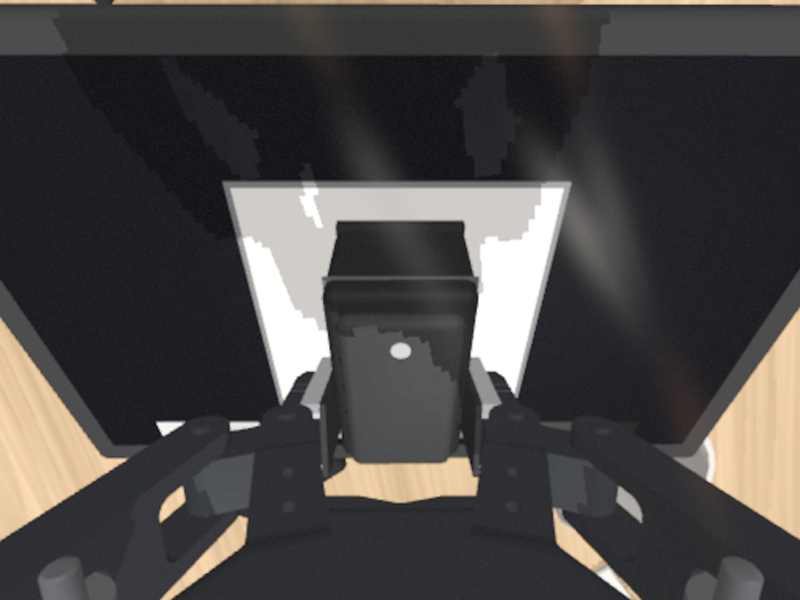

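The head sits flat (0.1°), about 2 mm and 1 mm off the middle, with a steady push of about 10 N. The glass plane has not moved. Handing in.

```bash
python3 -c "
from plant import job_done,observe
print(job_done());s=observe();print(s['t'],s['contact_force'],s['tool_pos'],s['width'])"
```

```text
the job is handed in; nothing more can be done
None
the job is handed in; nothing more can be done
```

The measuring head is flat on the glass over the white square, still gripped and pressed with a light, steady push. I handed the job in at about 7.8 s; no verdict is reported.

**How it was done:** The gripper cannot be tilted with this interface. I gripped the head across its 40 mm sides, about 9 mm off its centre, at 25 N, and lifted it clear of the pad. I then turned it square to the display and eased the grip to 20 N. Pressing its uphill edge on the glass, I moved down and downhill until the head swung flat between the pads.

**Last checks before handing in:**

| Check | Measured | Allowed |
|---|---|---|
| Head's top against the glass | 0.13° | 2° |
| Head's top above the glass (head is 46 mm high) | 45.7 mm, so seated | gap under 1.5 mm |
| Centre off the white square's middle | about +2 mm up the slope, −1 mm across | 15 mm |
| Measured vertical force on the tool | steady at about 10 N (the head's own weight, about 2 N, adds to the push) | 2 to 30 N |
| Opening of the jaws on the head | 39 mm, steady | – |

- **Display:** the fitted plane is unchanged at about 23.2°. The final wrist and side pictures show only the head near the glass.
- **Bystanders:** I planned the path to stay clear of them, but did not measure their positions again at the end.
- **Failed checks:** none failed. The cameras' estimates of the display's centre differed by 2 to 3 mm, so I used the close wrist view.

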